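# Pop the fuse hatch of the laser welder's control unit

### The arm

A 7-joint arm with a two-finger parallel gripper is mounted at the origin on the work surface. World frame = base frame: x ahead of the robot, y to its left, z up, the work surface at z = 0. Lengths are in m, angles in degrees, forces in N, time in s.
With the tool pointing down it reaches from about 0.4 to 0.85 m from the base axis. Payload 10.4 kg.
Tool frame: the origin (TCP) lies midway between the tips of the shut fingers; the grasp point (between the pads) lies 19 mm behind it (grip_depth is the distance from the TCP to the grasp point, in m); z points along the fingers, y is the line along which they close (so a half turn about z gives the same grasp; the last joint's range is limited). The gripper opens to 87 mm and grips with 3 to 60 N. Pads are 19 mm wide; open, the fingers measure 117 mm over their backs; the gripper's body (75 mm by 190 mm) begins 51 mm behind the grasp point.
Start: joints at [74.164, 19.034, -3.707, 83.658, 1.238, 77.344, -5.071], TCP at [0.157, -0.605, 0.223] pointing down, gripper open.
Joint ranges: [-148.97, 148.97], [-28.65, 121.19], [-84.17, 76.75], [9.2, 138.47], [-72.65, 252.65], [3.7, 117.97], [-149.18, 149.18]. Speed limits (degrees/s): [127.2, 127.2, 159.86, 159.86, 180, 180, 180].

### API

Orientations are given as [roll, pitch, yaw] about the fixed x, y, z axes, in that order (R = Rz(yaw) Ry(pitch) Rx(roll)).
In Python, from station import sense, read_camera, close_job, grip_depth gives the robot as it stands. The module is installed in compiled form; this text tells all that it offers.
- The arm moves only by the tool servo_tool, never from a script. Its argument "targets" is a list of rows, each a list of 7 numbers: the opening, from 0 (shut) to 1 (fully open), then the shift along the world's x, y, z in mm, then the turn, a rotation vector about the world's x, y, z in rad. A call has 1 to 8 rows; each row is the pose to reach, as a shift and turn from the pose commanded when the call began; what a row does not reach only later rows make up. A row lasts 1/8 s, in which the tool goes at most 62.5 mm and 10.7 degrees, less where a joint would pass 70% of its speed; a pose out of reach is approached as far as the arm can. A call with a gripper value outside its range is refused whole. The fingers move at their own pace and stop on an object; the grip force is fixed at half the most. Time passes only in rows, so rows that repeat a pose let the fingers close. It gives the time, the measured TCP pose, the force and the opening at its end, in the units of the state.
- sense(): the state, without advancing time (a new reading comes with each control period).
- read_camera(name): name is "side" or "top"; returns a dict with "img" (384x512x3 uint8, red, green, blue), "intrinsics" (3x3 intrinsics, pixels), "rvec" (rotation vector, rad) and "tvec" (3), from world to camera coordinates, as OpenCV has them. Camera axes: x right, y down, z forward; pixel columns grow to the right and rows downward; lengths in m; the calibration is good to about 2 mm. A picture is of the moment at which its call begins. There is no depth.
- close_job(): hands the job in, once; it reports no verdict.
The state is a dict: "time": time; "joints": joint angles; "dq": joint speeds; "joint_efforts": joint torques, N m; "ee_pos": TCP position; "tcp_rot": TCP orientation; "ft_force": force on the tool from outside, world axes, zero at the start; "torque": the same for the moment, N m; "opening": finger opening in m.
Only numpy, scipy, OpenCV 4.12 (cv2) and the standard library are available. Lean on these libraries where they do the work, as an engineer would, in place of code of your own. Each camera call takes 0.05 s, during which the arm holds its last target. There are 200 camera calls.

### The job

On the unit with the narrow hatch (the fuse hatch, beside the knob and dial), gently press the ribbed free end of the hatch down once with the fingertips until its push latch lets go, then take the fingers away and let the hatch spring up by itself, checking that it stays standing wide open; do not push it back down. Leave the wide battery hatch on the other unit shut, do not pick up or shift any of the loose things lying about, and finish with the hand clear of everything.

Things in the scene. Friction and masses are not known exactly. Their poses are not given: they have to be found in the camera images.
- fuse_unit: Control unit, fixed on a dark mounting block 0 to 30 mm high (differs each time): box 150 (its x) by 190 (its y) by 70 mm high, white top, grey sides. Origin at the centre of the box's underside; z up; its front (-x) side roughly faces the robot. On its top: the narrow fuse hatch, a low round dial and a black knob, none more than 60 mm above its top.
- fuse_press (a point): Where to press the fuse hatch: centre of three dark ribs on the hatch's upper face, 18 mm from its free end; 80 mm above the unit's origin when shut. The hatch is a grey raised cap 80 mm (unit's x) by 45 mm (unit's y), standing 10 mm proud of the unit's top; free end towards the unit's -x, hinge along its +x edge. The point moves with the hatch.
- fuse_hinge (a point): Centre of the fuse hatch's hinge line (along the unit's y), level with the unit's top 70 mm above the unit's origin, 62 mm towards the unit's +x from point fuse_press.
- fuse_hatch (a joint): Angle of the fuse hatch in rad: 0 shut and latched, negative pressed below shut (stop at -0.075, about 5 mm down at the ribs), positive open (stop at 1.25, held there by its spring). Pressing at the ribs takes 3 to 7 N; the latch lets go at about -0.03 (2 mm down at the ribs), so press right to the stop to be sure, and once the finger is withdrawn the hatch rises by itself in about 1 to 2 s, its free end swinging up and towards the unit's +x.
- fuse_latch (a joint): Position in m of the fuse hatch's inner hook: 0 hooked, 0.003 to 0.011 let go, more than 0.013 once the hatch has swung past about 0.9 rad; it stays where it has been pushed.
- battery_press (a point): Same point (18 mm from the free end) on the wide battery hatch, a grey cap 80 by 110 mm on the other, equally large unit. Not to be pressed.
- battery_hatch (a joint): Angle of the battery hatch, same meaning; 0 shut. Must stay shut.
- battery_latch (a joint): Inner hook of the battery hatch, 0 hooked.
- battery_unit: Battery unit, fixed on a like mounting block of its own height: box 150 by 190 by 70 mm with the wide hatch and vent slots on top; origin at the centre of its underside. The two units may stand either way round.
- nozzle: Copper nozzle, 18 mm across, 28 mm tall, standing loose on top of the fuse unit; origin at its underside.
- flange: Loose steel ring, 32 mm across, 8 mm thick, lying on top of the battery unit; origin at its underside.
- cleaner: Small white bottle, 34 mm across, 100 mm tall, standing between the units; origin at its underside.
- wire_spool: Brass spool, 54 mm across, 32 mm tall, on the table; origin at its underside.
- screwdriver: Screwdriver lying on the table.
- coupon: Aluminium plate 80 by 60 by 6 mm with two holes, lying on the table.
- cup: Dark steel cup, 60 mm across, 70 mm tall, on the table; origin at its underside.

How it is judged:
By the outcome, as a careful person would: the job done as asked, in the order asked, and still so for the second after the job is handed in, with the robot touching nothing.
It also fails if it takes over 35 s, if anything falls off the work surface, if the arm or the gripper's body presses on something with over 40 N, if the wrist force passes 120 N, or if a joint passes its speed limit or range.

## Working session

There is one attempt and no reset: what is moved stays moved. The work goes in short steps, Python scripts to look and compute and a tool call to move; the robot and the scene stay as the last step left them, time stands still between calls to the robot, and variables do not carry over. Pictures are saved under pics/ and viewed, on a budget of 10 in all, crops included, one or two more only if the job needs it, and the job is handed in when it is done.

Besides the shell and the picture viewer there is one more tool, called after ">>>" in YAML: its name, and indented under it one key for each argument. servo_tool: Moves the arm, as the interface text tells. Its arguments: {"type":"object","properties":{"targets":{"type":"array","items":{"type":"array","items":{"type":"number"}}}},"required":["targets"]}

```bash
mkdir -p pics
cat > h.py <<'E'
import numpy as np, cv2
from station import *
def snap(cam,fn,box=None,s=1):
    d=read_camera(cam); im=d["img"][:,:,::-1]
    np.savez(f"{cam}.npz",K=d["intrinsics"],r=d["rvec"],t=d["tvec"])
    if box: im=im[box[1]:box[3],box[0]:box[2]]
    cv2.imwrite("pics/"+fn,cv2.resize(im,None,fx=s,fy=s,interpolation=cv2.INTER_CUBIC))
def cal(cam):
    d=np.load(f"{cam}.npz"); return np.array(d["K"],float),np.array(d["r"],float).reshape(3),np.array(d["t"],float).reshape(3)
def ray(cam,uv):
    K,r,t=cal(cam); R=cv2.Rodrigues(r)[0]
    d=R.T@np.linalg.inv(K)@np.array([*uv,1.]); return -R.T@t,d/np.linalg.norm(d)
def onz(cam,uv,z):
    c,d=ray(cam,uv); return c+d*(z-c[2])/d[2]
def tri(u1,u2):
    (c1,d1),(c2,d2)=ray("side",u1),ray("top",u2)
    s=np.linalg.lstsq(np.c_[d1,-d2],c2-c1,rcond=None)[0]
    a,b=c1+s[0]*d1,c2+s[1]*d2; return (a+b)/2,np.linalg.norm(a-b)
def proj(cam,P):
    K,r,t=cal(cam); return cv2.projectPoints(np.array(P,float).reshape(-1,3),r,t,K,None)[0].reshape(-1,2)
E
python3 -c "
from h import *
snap('top','a.png',s=1.5);snap('side','b.png',s=1.5);s=sense();print(s['time'],s['ee_pos'],s['tcp_rot'],s['opening'],ray('top',(256,192)),ray('side',(256,192)))"
```

```text
0.1 [ 0.15684813 -0.60462298  0.22182151] [-1.79924401e+02  3.18906605e-03  1.45442099e+01] 0.0871088401606932 (array([0.2822637 , 0.00612623, 1.86011053]), array([ 0.15284197,  0.00411196, -0.98824209])) (array([0.4754125 , 0.90900235, 0.73573136]), array([ 0.04363117, -0.81957325, -0.57131078]))
```

View pics/a.png

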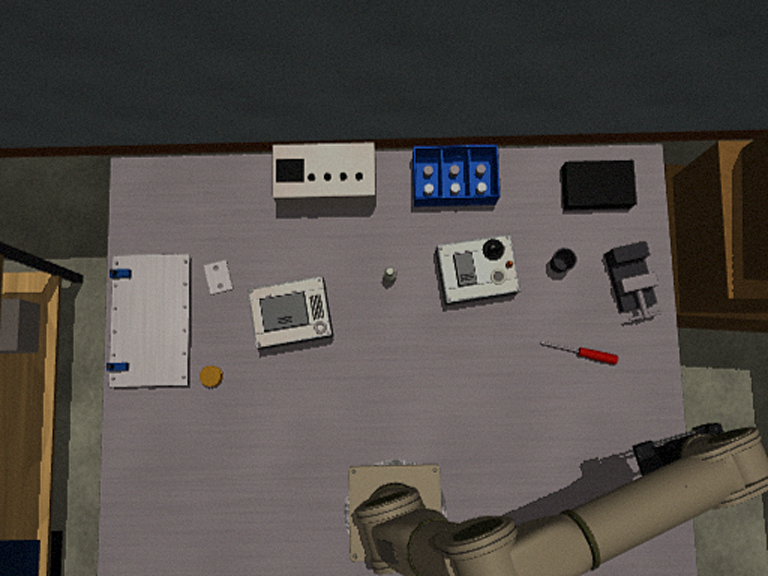

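View pics/b.png

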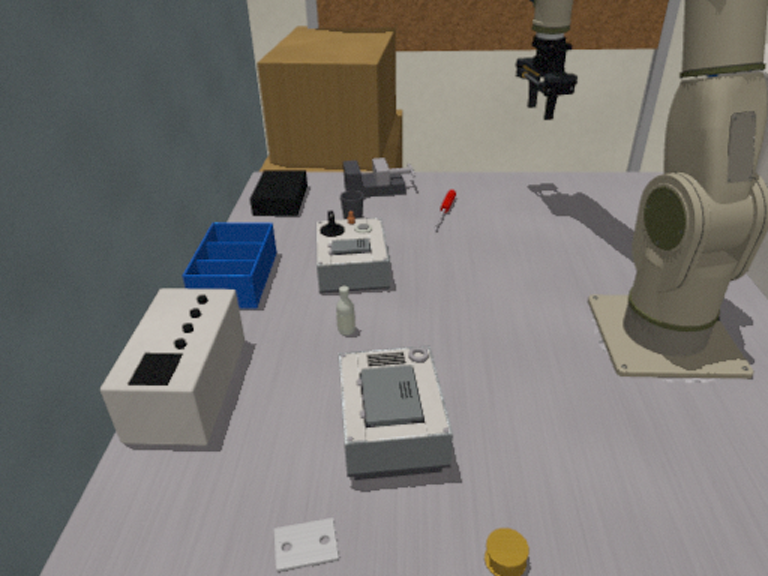

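The top view shows the fuse unit around (478,270) and its hatch at about (466,268). The battery unit is at (290,313). In the side view the fuse hatch is at about (350,245), with its ribs at the robot end. I'll enlarge both.

```bash
python3 -c "
from h import *
snap('top','c.png',(285,150,355,210),10);snap('side','d.png',(205,135,270,200),9)"
```

```text
(no output)
```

View pics/c.png

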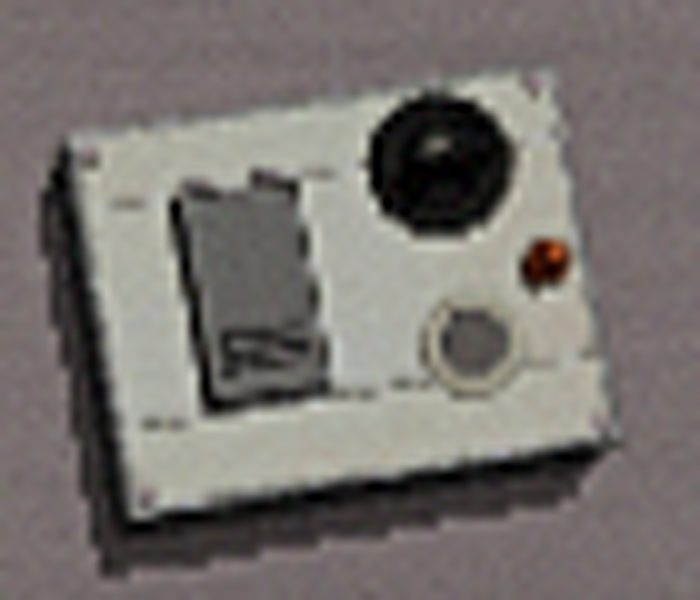

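View pics/d.png

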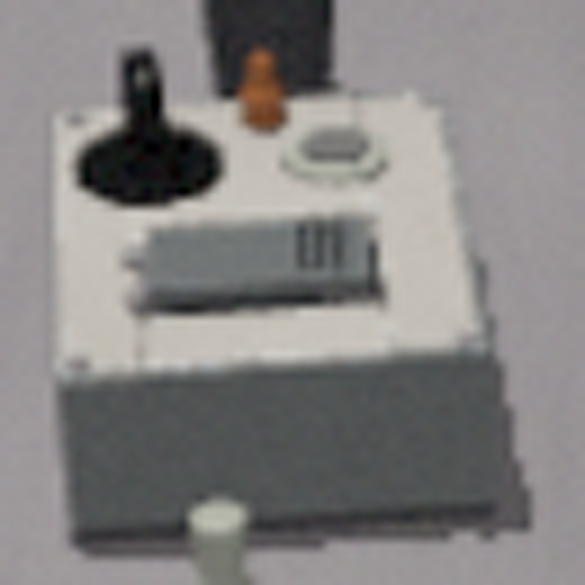

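The top crop shows the ribs centred at (265,352) and the unit's top corners at (70,140), (550,75), (612,445) and (133,515). In the side crop the ribs are at (320,245), with the same corners at (62,372), (55,108), (435,100) and (490,350).

```bash
python3 -c "
from h import *
T=lambda x,y:((x+.5)/10-.5+285,(y+.5)/10-.5+150)
S=lambda x,y:((x+.5)/9-.5+205,(y+.5)/9-.5+135)
for n,a,b in [('press',(320,245),(265,352)),('+x+y',(62,372),(70,140)),('+x-y',(55,108),(550,75)),('-x-y',(435,100),(612,445)),('-x+y',(490,350),(133,515)),('hinge',(140,272),(243,190))]: print(n,tri(S(*a),T(*b)))
# fit unit pose x,y,h,yaw from corners
from scipy.optimize import least_squares
C=np.array([[75,95],[75,-95],[-75,-95],[-75,95]])/1e3
top=np.array([T(70,140),T(550,75),T(612,445),T(133,515),T(265,352)]);sd=np.array([S(62,372),S(55,108),S(435,100),S(490,350),S(320,245)])
def pts(p):
    c,s=np.cos(p[3]),np.sin(p[3]); R=np.array([[c,-s],[s,c]])
    L=np.r_[C,[[p[4],p[5]]]]
    return np.c_[L@R.T+p[:2],[p[2]]*4+[p[2]+.01]]
f=lambda p:np.r_[(proj('top',pts(p))-top).ravel(),(proj('side',pts(p))-sd).ravel()]
r=least_squares(f,[.6,-.2,.09,.1,0,0]);print(r.x,np.degrees(r.x[3]),pts(r.x)[4]);print(r.fun.round(1))
"
```

```text
press (array([ 0.58133378, -0.1954963 ,  0.08216495]), np.float64(0.003227135269539776))
+x+y (array([ 0.66577822, -0.12520361,  0.07317748]), np.float64(0.0007894903772936075))
+x-y (array([ 0.68966443, -0.30982096,  0.07407076]), np.float64(0.007436365301367487))
-x-y (array([ 0.54580389, -0.32743994,  0.06893384]), np.float64(0.006096268388035799))
-x+y (array([ 0.52062099, -0.1441755 ,  0.07143584]), np.float64(0.0008922247695113676))
hinge (array([ 0.64556118, -0.19057416,  0.07351171]), np.float64(0.0028531888422040803))
[ 0.60577277 -0.22701044  0.07173336  0.1285522  -0.01990204  0.03408888] 7.365498549121564 [ 0.58166481 -0.19575426  0.08173336]
[-0.6 -0.6  0.3 -1.5  1.1 -0.4 -0.4  0.3  0.  -0.5 -0.6  0.8  0.4  0.5
  1.5 -1.1  0.6  0.2  0.4  0.2]
```

The fit puts the ribs at (0.5815, -0.1957, 0.082). The ribs are level with the expected 10 mm above the unit's top, and the unit's yaw is 7.4°. I'll move above them with the fingers shut.

>>> servo_tool:
  targets:
    - [0, 20, 19, 0, 0, 0, 0]
    - [0, 55, 53, 0, 0, 0, -0.02]
    - [0, 90, 87, 0, 0, 0, -0.04]
    - [0, 127, 122, 0, 0, 0, -0.06]
    - [0, 164, 158, 0, 0, 0, -0.08]
    - [0, 200, 193, 0, 0, 0, -0.1]
    - [0, 237, 228, 0, 0, 0, -0.125]
    - [0, 273, 263, 0, 0, 0, -0.125]

```text
time: 1.2
ee_pos: [0.4309, -0.3407, 0.2226]
tcp_rot: [180.0, -0.0, 7.4]
ft_force: [-0.5, -1.5, 0.2]
opening: 0.0151
```

>>> servo_tool:
  targets:
    - [0, 36, 35, 0, 0, 0, 0]
    - [0, 73, 70, 0, 0, 0, 0]
    - [0, 105, 102, -10, 0, 0, 0]
    - [0, 130, 126, -25, 0, 0, 0]
    - [0, 145, 140, -40, 0, 0, 0]
    - [0, 151, 146, -55, 0, 0, 0]
    - [0, 151, 146, -65, 0, 0, 0]
    - [0, 151, 146, -65, 0, 0, 0]

```text
time: 2.2
ee_pos: [0.5799, -0.1971, 0.1568]
tcp_rot: [-180.0, 0.1, 7.3]
ft_force: [-0.2, 0.7, 1.3]
opening: 0.0006
```

```bash
python3 -c "
from h import *
s=sense();print(s['time'],s['ee_pos'],s['tcp_rot'],s['opening'],s['ft_force'])
snap('side','e.png',(195,95,275,165),9);print(proj('side',s['ee_pos']),proj('side',[.5815,-.1957,.082]))"
```

```text
2.2 [ 0.57986805 -0.19711852  0.15681417] [-1.79999553e+02  9.14324724e-02  7.29560146e+00] 0.0006287658461529148 [-0.16411049  0.67415121  1.26405787]
[[240.20002874 140.67322802]] [[240.56728422 161.8655    ]]
```

View pics/e.png

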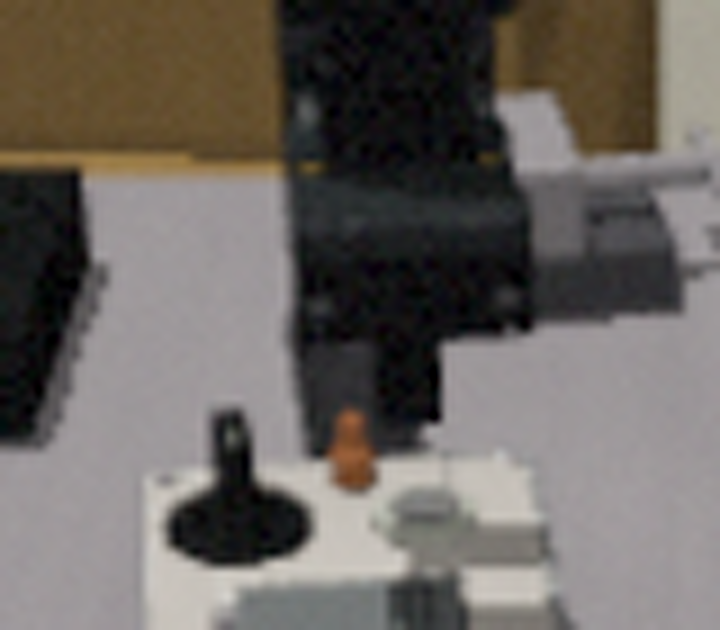

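The shut fingertips show at about (410,418), against a projected (411,416). The fingers are in line above the ribs and well clear of the knob and nozzle. I'll descend gently.

>>> servo_tool:
  targets:
    - [0, 1, 1, -12, 0, 0, 0]
    - [0, 1, 1, -27, 0, 0, 0]
    - [0, 1, 1, -42, 0, 0, 0]
    - [0, 1, 1, -54, 0, 0, 0]
    - [0, 1, 1, -60, 0, 0, 0]
    - [0, 1, 1, -63, 0, 0, 0]
    - [0, 1, 1, -65, 0, 0, 0]
    - [0, 1, 1, -65, 0, 0, 0]

```text
time: 3.25
ee_pos: [0.5821, -0.1951, 0.0928]
tcp_rot: [180.0, -0.0, 7.4]
ft_force: [-0.2, -0.2, 0.4]
opening: 0.0004
```

>>> servo_tool:
  targets:
    - [0, 0, 0, -1.5, 0, 0, 0]
    - [0, 0, 0, -3, 0, 0, 0]
    - [0, 0, 0, -4.5, 0, 0, 0]
    - [0, 0, 0, -6, 0, 0, 0]
    - [0, 0, 0, -7.5, 0, 0, 0]
    - [0, 0, 0, -8.5, 0, 0, 0]
    - [0, 0, 0, -8.5, 0, 0, 0]

```text
time: 4.12
ee_pos: [0.5819, -0.195, 0.084]
tcp_rot: [180.0, 0.0, 7.4]
ft_force: [-0.4, 0.3, -0.1]
opening: 0.0004
```

>>> servo_tool:
  targets:
    - [0, 0, 0, -1, 0, 0, 0]
    - [0, 0, 0, -2, 0, 0, 0]
    - [0, 0, 0, -3, 0, 0, 0]
    - [0, 0, 0, -3, 0, 0, 0]

```text
time: 4.62
ee_pos: [0.5818, -0.1951, 0.0811]
tcp_rot: [180.0, 0.0, 7.4]
ft_force: [-2.5, 0.5, 3.2]
opening: 0.0006
```

>>> servo_tool:
  targets:
    - [0, 0, 0, -1, 0, 0, 0]
    - [0, 0, 0, -2, 0, 0, 0]
    - [0, 0, 0, -3, 0, 0, 0]
    - [0, 0, 0, -3, 0, 0, 0]

```text
time: 5.12
ee_pos: [0.5817, -0.1951, 0.0781]
tcp_rot: [180.0, 0.0, 7.4]
ft_force: [-5.0, -1.0, 5.6]
opening: 0.0007
```

>>> servo_tool:
  targets:
    - [0, 0, 0, -0.7, 0, 0, 0]
    - [0, 0, 0, -1.4, 0, 0, 0]
    - [0, 0, 0, -1.4, 0, 0, 0]

```text
time: 5.5
ee_pos: [0.5818, -0.1952, 0.0778]
tcp_rot: [180.0, 0.0, 7.4]
ft_force: [-9.1, 0.7, 15.3]
opening: 0.0006
```

The force jumped to 15 N with no further travel, so the hatch is at its stop. Now I'll withdraw quickly, up and back toward the robot.

>>> servo_tool:
  targets:
    - [0, 0, 0, 25, 0, 0, 0]
    - [0, -25, -3, 70, 0, 0, 0]
    - [0, -65, -8, 110, 0, 0, 0]
    - [0, -105, -14, 140, 0, 0, 0]
    - [0, -140, -18, 150, 0, 0, 0]
    - [0, -150, -20, 150, 0, 0, 0]
    - [0, -150, -20, 150, 0, 0, 0]
    - [0, -150, -20, 150, 0, 0, 0]

```text
time: 6.5
ee_pos: [0.4328, -0.2145, 0.226]
tcp_rot: [-180.0, 0.0, 7.4]
ft_force: [-0.4, 1.1, -0.3]
opening: 0.0002
```

>>> servo_tool:
  targets:
    - [0, 0, 0, 0, 0, 0, 0]
    - [0, 0, 0, 0, 0, 0, 0]
    - [0, 0, 0, 0, 0, 0, 0]
    - [0, 0, 0, 0, 0, 0, 0]
    - [0, 0, 0, 0, 0, 0, 0]
    - [0, 0, 0, 0, 0, 0, 0]
    - [0, 0, 0, 0, 0, 0, 0]
    - [0, 0, 0, 0, 0, 0, 0]

```text
time: 7.5
ee_pos: [0.4319, -0.215, 0.2267]
tcp_rot: [180.0, -0.0, 7.4]
ft_force: [0.1, -1.0, 0.1]
opening: 0.0004
```

>>> servo_tool:
  targets:
    - [0, 0, 0, 0, 0, 0, 0]
    - [0, 0, 0, 0, 0, 0, 0]
    - [0, 0, 0, 0, 0, 0, 0]
    - [0, 0, 0, 0, 0, 0, 0]
    - [0, 0, 0, 0, 0, 0, 0]
    - [0, 0, 0, 0, 0, 0, 0]
    - [0, 0, 0, 0, 0, 0, 0]
    - [0, 0, 0, 0, 0, 0, 0]

```text
time: 8.5
ee_pos: [0.432, -0.215, 0.2267]
tcp_rot: [180.0, -0.0, 7.4]
ft_force: [0.1, -0.6, 1.4]
opening: 0.0004
```

```bash
python3 -c "
from h import *
snap('side','f.png',(195,95,275,215),5);snap('top','g.png',s=1.5)
a=np.deg2rad(7.37);u=np.array([np.cos(a),np.sin(a),0]);P=np.array([.5817,-.1957,.082]);H=P+.062*u-[0,0,.01]
q=1.25;v=np.cos(q)*u*-1+np.array([0,0,np.sin(q)]);n=np.sin(q)*u+np.array([0,0,np.cos(q)])
print((proj('side',[H,H+.08*v+.01*n])+.5-[195,95])*5, (proj('top',[H,H+.08*v+.01*n])+.5)*1.5)"
```

```text
[[133.62378488 356.08483669]
 [150.76246037 244.47071381]] [[462.86243145 254.07603553]
 [467.20139249 253.82374658]]
```

View pics/f.png

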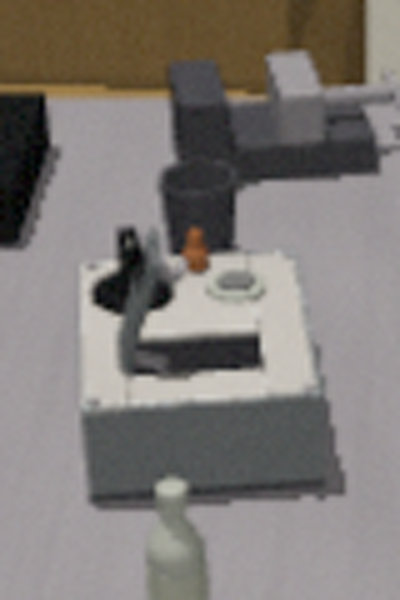

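View pics/g.png

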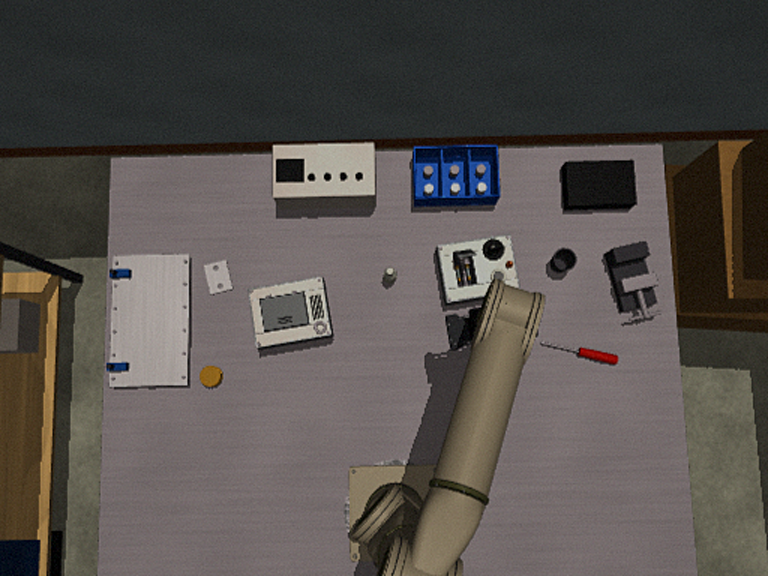

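The side crop shows the hatch upright: hinge at about (130,360), tip at about (155,235), close to the tip predicted for 1.25 rad (151,244). The well below is exposed. The top view shows the battery hatch shut and the loose things where they were. I'll compare images after another second to check that it stays.

>>> servo_tool:
  targets:
    - [0, 0, 0, 0, 0, 0, 0]
    - [0, 0, 0, 0, 0, 0, 0]
    - [0, 0, 0, 0, 0, 0, 0]
    - [0, 0, 0, 0, 0, 0, 0]
    - [0, 0, 0, 0, 0, 0, 0]
    - [0, 0, 0, 0, 0, 0, 0]
    - [0, 0, 0, 0, 0, 0, 0]
    - [0, 0, 0, 0, 0, 0, 0]

```text
time: 9.6
ee_pos: [0.432, -0.215, 0.2267]
tcp_rot: [180.0, -0.0, 7.4]
ft_force: [0.7, 0.0, -0.4]
opening: 0.0006
```

```bash
python3 -c "
from h import *
snap('side','h.png',(195,95,275,215),5)
a,b=[cv2.blur(cv2.imread('pics/'+f+'.png'),(9,9)).astype(int) for f in 'fh']
d=abs(a-b).max(2);print(d.max(),d[200:400,80:260].max(),sense()['time'],sense()['ft_force'])
t0,t1=cv2.imread('pics/a.png').astype(int),cv2.imread('pics/g.png').astype(int)
for n,(x0,y0,x1,y1) in dict(batt=(240,270,340,355),bottle=(375,260,405,295),spool=(195,360,230,395),plate=(200,255,240,300),cup=(545,240,585,280),screw=(548,335,625,370),nozzle=(503,255,517,272)).items(): print(n,cv2.blur(abs(t0-t1).max(2)[y0:y1,x0:x1].astype(float),(5,5)).max())
"
```

```text
16 10 9.65 [0.17324056 0.1438194  0.18906412]
batt 8.76
bottle 7.68
spool 9.36
plate 8.56
cup 8.36
screw 8.44
nozzle 8.56
```

Between the two pictures there is only noise: the hatch stays open and nothing else has moved.

```bash
python3 -c "
from station import close_job; print(close_job())"
```

```text
the job is handed in; nothing more can be done
None
```

The fuse hatch is open and the job is handed in. I pressed its ribs down once with the shut fingers. At about 5 mm down the force jumped to about 15 N and travel stopped, so I took that as the stop. Then I withdrew up and back, and the hatch sprang up by itself.

- **Hatch:** it stood near its 1.25 rad stop in the side picture. A second picture about a second later differed only by noise.
- **Other things:** the top view showed the battery hatch still shut. Before-and-after pictures of the battery unit, bottle, spool, plate, cup, screwdriver and nozzle also differed only by noise.
- **Hand:** it finished clear of everything, with the wrist force near zero, at 9.65 s.

No check failed. The hatch angle was judged from pictures only, since the joint positions can't be read directly.

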